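Feel the crack in a saucer under the ultraviolet torch

TASK

Examine the cracked saucer held in the brass clamp: first press the ultraviolet torch's large round switch fully down with the fingertips and let it up again, leaving its small square switch alone; then touch the saucer lightly with the fingertips right at the fork where its dark crack splits in two, and nowhere else, and draw the hand well clear. Grip and lift nothing, leave the torch in its cradle, do not touch the whole saucer on the table and do not disturb the other pieces.

Things in the scene. Friction and masses are not known exactly. Their poses are not given: they have to be found in the camera images.
- crack_fork (a point): the spot to touch: the fork where the dark crack (a line about 3 mm wide from the rim inwards) splits into two short branches, on the upper face of the flat floor of the clamped saucer, about 74 mm above the table and 25 mm from the saucer's centre. The flat floor is a disc of about 45 mm radius; within 18 mm of this point counts as on the fork. z axis up.
- saucer: cracked celadon saucer, 150 mm across, 18 mm high, held level by its rim in the clamp, underside 69 mm above the table. Origin on its rim in the jaws, 85 mm above the table; its centre is 72 mm along -x, the flat floor 11 mm below the origin, the rim 13 mm above the floor. z up. The rubber-lined jaws give: pressed at the fork it tips down springily about 1.3 mm per newton and springs back.
- clamp: fixed brass bench clamp with a 120 x 70 x 12 mm base, a post, and above the saucer's rim a jaw with an upright knurled screw (18 mm wide, top 116 mm above the table, on the axis of the origin). Origin on the table under the screw; the saucer lies to its -x side.
- torch: loose black plastic ultraviolet torch lying in its wooden cradle with the switches upwards: square body 150 x 34 x 30 mm along its x axis, round lens head 42 mm wide and 38 mm long at the +x end; about 0.2 kg. Origin at the middle of the underside of the square body, 10 mm above the table; z up. The cradle is a fixed trough 110 x 45 mm with walls 24 mm high.
- round_switch_top (a point): centre of the top of the large round push switch, grey, 22 mm wide, standing 9 mm out of the torch's upper face, 30 mm from the middle towards the tail (-x of the torch); top 49 mm above the table when up. z axis up.
- round_switch (a joint): travel of the round switch: 0 m up, 0.005 m fully down; it starts to move at about 1 N, is fully down at about 4.6 N and springs back up
- square_switch_top (a point): centre of the top of the small square switch, 9 mm wide, standing 5 mm out of the torch's upper face, 30 mm from the middle towards the lens (60 mm from the round one); to be left alone. z axis up.
- square_switch (a joint): travel of the small square switch: 0 m up, 0.004 m fully down; must stay up
- whole_saucer: loose, uncracked celadon-green saucer of the same size (150 mm across, 18 mm high) standing on the table; not to be touched. Origin at the centre of its underside.
- jar_lid: loose blue-and-white ginger jar lid, 80 mm across, 51 mm high with its ball knob; bystander. Origin at the centre of its underside.
- loupe: loose chrome loupe standing upright, 38 mm across, 34 mm high; bystander. Origin at the centre of its underside.
- figurine: loose white bisque shepherdess, 60 mm across the foot, 120 mm high; bystander. Origin at the centre of its underside.
- snuff_bottle: loose brown snuff bottle, 48 mm across, 66 mm high; bystander. Origin at the centre of its underside.
- calliper: loose steel calliper lying flat, 170 mm long along its x axis, 9 mm high; bystander. Origin at the middle of the bar's underside.
Not all that is in view belongs to the job. What is shaped like the clamp but blue is not meant.

How it is judged (in metres and radians):
On the way, in this order (a step that is already met when the one before it is completed fails the run):
1. the torch's round switch is fully down (value of joint round_switch above 0.004 m), for 0.1 s.
2. the round switch is let up again (value of joint round_switch below 0.001 m), for 0.1 s.
3. the fingertips rest lightly on the saucer within 18 mm of the fork in the crack (contact force between the fingers and saucer above 0.4 N and horizontal distance between the grasp point and crack_fork below 0.018 m), for 0.1 s.
At the end, for the whole second after the job is handed in: The hand is drawn clear (TCP over 100 mm from the fork), both switches are up, the saucer has sprung back to within 3 mm, the torch lies within 10 mm of where it was and at rest, and every bystander is within 12 mm of where it stood (contact force between the fingers and anything else below 0.2 N and distance between the grasp point and crack_fork above 0.1 m and value of joint each of round_switch, square_switch below 0.001 m and distance of torch from where it was at the start of the episode below 0.01 m and linear speed of torch below 0.02 m/s and distance of crack_fork from where it was at the start of the episode below 0.003 m and distance of each of whole_saucer, jar_lid, loupe, figurine, snuff_bottle, calliper from where it was at the start of the episode below 0.012 m); the robot touches nothing.
It fails at once if the saucer is pressed with more than 12 N (contact force between any of the arm, the fingers and saucer above 12 N).
It fails at once if the saucer is touched away from the fork (tool over 40 mm from it) (contact force between the fingers and saucer above 0.5 N and horizontal distance between the grasp point and crack_fork above 0.04 m).
It fails at once if the small square switch is pressed (value of joint square_switch above 0.0015 m).
It fails at once if the torch is lifted, shifted or pushed out of place by more than 10 mm, or pressed with more than 30 N (distance of torch from where it was at the start of the episode above 0.01 m or contact force between the fingers and torch above 30 N).
It fails at once if the whole saucer is touched, or another bystander is moved more than 12 mm (contact force between the fingers and whole_saucer above 0.5 N or distance of any of whole_saucer, jar_lid, loupe, figurine, snuff_bottle, calliper from where it was at the start of the episode above 0.012 m).
It also fails if it takes over 40 s, if anything falls off the work surface, if the arm or the gripper's body presses on something with over 40 N, if the wrist force passes 120 N, or if a joint passes its speed limit or range.

ROBOT

A 6-joint arm with a two-finger parallel gripper is mounted at the origin on the work surface. World frame = base frame: x ahead of the robot, y to its left, z up, the work surface at z = 0. Lengths are in mm, angles in rad, forces in N, time in s.
With the tool pointing down it reaches from about 250 to 850 mm from the base axis. Payload 12.5 kg.
Tool frame: the origin (TCP) lies between the finger pads, 19 mm behind the fingertips; this is the grasp point; z points along the fingers, y is the line along which they close (so a half turn about z gives the same grasp; the last joint's range is limited). The gripper opens to 93 mm and grips with 3 to 60 N. Pads are 15 mm wide; open, the fingers measure 128 mm over their backs; the gripper's body (75 mm by 188 mm) begins 65 mm behind the grasp point.
Start: joints at [-1.202, 0.351, 1.652, -0, 1.139, -0.085], TCP at [241.127, -494.31, 237.433] pointing down, gripper open.
Joint ranges: [-2.75, 2.75], [-0.79, 2.1], [0.01, 2.65], [-1.57, 4.71], [0.07, 3.14], [-2.87, 2.87]. Speed limits (rad/s): [2.22, 2.22, 2.79, 3.14, 3.14, 3.14].

INTERFACE

Orientations are given as a unit quaternion [w, x, y, z].
In Python, from workcell import get_obs, read_camera, camera_params, manip gives the robot as it stands. The module is installed in compiled form; this text tells all that it offers.
- The arm moves only by the tool apply_moves, never from a script. Its argument "deltas" is text: rows parted by semicolons, each of 7 numbers parted by spaces: the shift along the tool's x, y, z in cm, then the turn, a rotation vector about the tool's x, y, z in degrees, then the opening, from 0 (shut) to 1 (fully open). In form: tx ty tz wx wy wz fingers; .... A call has 1 to 8 rows; each row is the pose to reach, as a shift and turn from the pose commanded when the call began, along the tool's axes at that moment; what a row does not reach only later rows make up. A row lasts 1/8 s, in which the tool goes at most 62.5 mm and 10.7 degrees, less where a joint would pass 70% of its speed; a pose out of reach is approached as far as the arm can. A call with a gripper value outside its range is refused whole. The fingers move at their own pace and stop on an object; "grip_force" is the grip in N (left out, the last holds). Time passes only in rows, so rows that repeat a pose let the fingers close. It gives the time, the measured TCP pose, the force, the opening and the grip force at its end, in the units of the state.
- get_obs(): the state, without advancing time (a new reading comes with each control period).
- read_camera(name): name is "scene" or "top" or "wrist"; returns the picture (480x640x3 uint8, red, green, blue); there is no depth.
- camera_params(name): a dict with "fx", "fy", "cx", "cy" (pixels), "dist_coeffs" ([k1, k2, p1, p2, k3] as OpenCV has them; the pictures are not rectified), "eye" and "orientation" of the camera in the world; the wrist camera has in their place "hand_eye" (4x4, takes a point from camera to tool coordinates, whose origin is the TCP and whose axes are the flange's). Camera axes: x right, y down, z forward; pixel columns grow to the right and rows downward; lengths in mm; the calibration is good to about 2 mm. A picture is of the moment at which its call begins: read the wrist's pose just before it. camera_params takes no time and is no camera call.
- manip.job_done(): hands the job in; it is judged then, once.
The state is a dict: "t": time; "q": joint angles; "joint_vel": joint speeds; "effort": joint torques, N m; "position": TCP position; "orientation": TCP orientation; "force": force on the tool from outside, world axes, zero at the start; "torque": the same for the moment, N m; "width": finger opening in mm; "finger_force": force on a finger pad.
Only numpy, scipy, OpenCV 4.12 (cv2) and the standard library are available. Lean on these libraries where they do the work, as an engineer would, in place of code of your own. Each camera call takes 0.05 s, during which the arm holds its last target. There are 200 camera calls.

## Working session

There is one attempt and no reset: what is moved stays moved. The work goes in short steps, Python scripts to look and compute and a tool call to move; the robot and the scene stay as the last step left them, time stands still between calls to the robot, and variables do not carry over. Pictures are saved under pics/ and viewed, at most 10 in all, crops included, and the job is handed in when it is done.

Besides the shell and the picture viewer there is one more tool, called after ">>>" by a JSON object that holds its "method" and its "body". apply_moves: Moves the arm, as the interface text tells. Its arguments: {"type":"object","properties":{"deltas":{"type":"string"},"grip_force":{"type":"number"}},"required":["deltas"]}

```bash
mkdir -p pics; cat > h.py <<'E'
import numpy as np, cv2
from workcell import get_obs, read_camera, camera_params, manip
from scipy.spatial.transform import Rotation as R
def rot(q): return R.from_quat([q[1],q[2],q[3],q[0]]).as_matrix()
def ray(name,uv,obs=None):
    p=camera_params(name)
    K=np.array([[p['fx'],0,p['cx']],[0,p['fy'],p['cy']],[0,0,1.]])
    n=cv2.undistortPoints(np.array([[uv]],float),K,np.array(p['dist_coeffs'],float))[0,0]
    d=np.array([n[0],n[1],1.])
    if name=='wrist':
        H=np.array(p['hand_eye']);T=rot(obs['orientation'])
        return np.array(obs['position'])+T@H[:3,3], T@H[:3,:3]@d
    return np.array(p['eye'],float), rot(p['orientation'])@d
def at(name,uv,z,obs=None):
    e,d=ray(name,uv,obs); return e+d*(z-e[2])/d[2]
def save(name,f):
    o=get_obs(); im=read_camera(name); cv2.imwrite('pics/'+f,im[:,:,::-1]); return o,im
E
python3 - <<'E'
from h import *
save('top','top1.png');save('scene','sc1.png')
print(camera_params('top'),camera_params('scene'),camera_params('wrist'));print(get_obs())
E
```

```text
{'fx': 438.11908344240334, 'fy': 438.11908344240334, 'cx': 324.5252726040351, 'cy': 242.07171067953348, 'dist_coeffs': array([-0.01465642,  0.        ,  0.        ,  0.        ,  0.        ]), 'eye': array([ 453.75171221,   25.41495884, 1233.9452909 ]), 'orientation': array([ 0.00164969,  0.70768071, -0.70636103,  0.01547188])} {'fx': 480.0762173154855, 'fy': 480.0762173154855, 'cx': 313.18460237655364, 'cy': 239.01163583904338, 'dist_coeffs': array([-0.04017066,  0.        ,  0.        ,  0.        ,  0.        ]), 'eye': array([845.20940981, 593.79441233, 884.23704038]), 'orientation': array([-0.09267715,  0.26199173,  0.89984389, -0.33623245])} {'fx': 366.6556796364606, 'fy': 366.6556796364606, 'cx': 315.9603888177773, 'cy': 241.93157559730486, 'dist_coeffs': array([0.01067104, 0.        , 0.        , 0.        , 0.        ]), 'hand_eye': array([[-1.71725372e-03, -9.66334453e-01, -2.57283456e-01,
         6.97957777e+01],
       [ 9.99997907e-01, -1.94552739e-03,  6.32687459e-04,
         4.40144768e-01],
       [-1.11193970e-03, -2.57281831e-01,  9.66335771e-01,
        -1.47010098e+02],
       [ 0.00000000e+00,  0.00000000e+00,  0.00000000e+00,
         1.00000000e+00]])}
{'t': 0.1, 'q': array([-1.20158920e+00,  3.51189871e-01,  1.65233628e+00, -3.08833746e-06,
        1.13908974e+00, -8.45885565e-02]), 'joint_vel': array([-0.00208002, -0.00029206, -0.00082224, -0.00060225,  0.00109152,
        0.00104613]), 'effort': array([-4.08822034e-04, -4.98027420e+01, -2.85706562e+01,  6.99820882e-02,
        2.38864089e-02, -6.70315012e-05]), 'position': array([ 241.03640737, -494.06041824,  236.96018387]), 'orientation': array([-5.06252184e-04,  9.74368658e-01,  2.24956565e-01, -7.39511892e-05]), 'force': array([ 0.77651085, -0.25711084, -0.06681142]), 'torque': array([ 0.00696118,  0.00918163, -0.00263801]), 'finger_force': 0.0, 'width': 93.01912186859415}
```

View pics/top1.png

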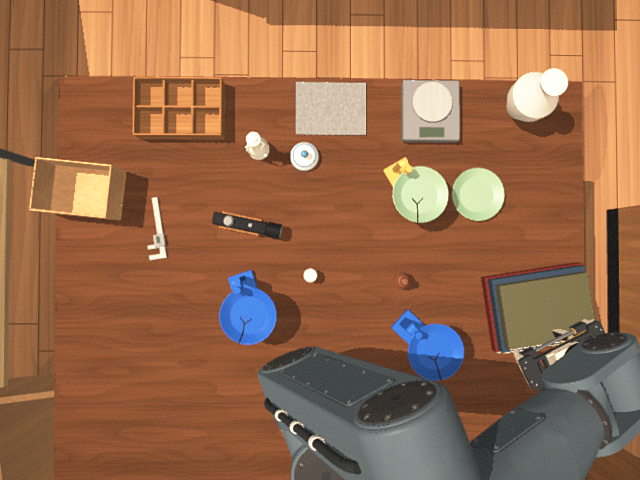

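View pics/sc1.png

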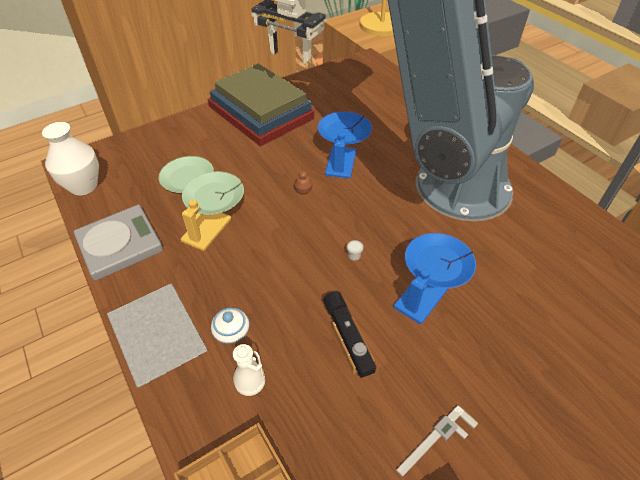

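The top view shows the torch at about (250,225), with its round switch near (228,221) and square switch near (250,226). The brass-clamped saucer is at (420,194), its crack fork near (417,203). The whole saucer is at (478,194).

```bash
python3 - <<'E'
from h import *
im=cv2.imread('pics/top1.png'); a=cv2.resize(im[165:235,370:450],None,fx=5,fy=5,interpolation=cv2.INTER_CUBIC)
b=cv2.resize(im[190:260,200:300],None,fx=4,fy=4,interpolation=cv2.INTER_CUBIC)
c=np.zeros((350,800,3),np.uint8);c[:,:400]=a;c[:280,400:]=b
cv2.imwrite('pics/c1.png',c)
print('round',at('top',(228,221),49),'sq',at('top',(250,226),45),'fork',at('top',(417,203),74),'cent',at('top',(420,194),85))
print(at('top',(213,219),30),at('top',(283,233),30),at('top',(310,276),34))
E
```

```text
round [533.22386823 257.14236376  49.        ] sq [520.11861126 198.51051318  45.        ] fork [ 581.28959913 -249.39627466   74.        ] cent [ 603.98264706 -254.85595329   85.        ]
[539.86053459 301.81783982  30.        ] [501.98390055 110.31449644  30.        ] [384.37768206  35.94576452  34.        ]
```

View pics/c1.png

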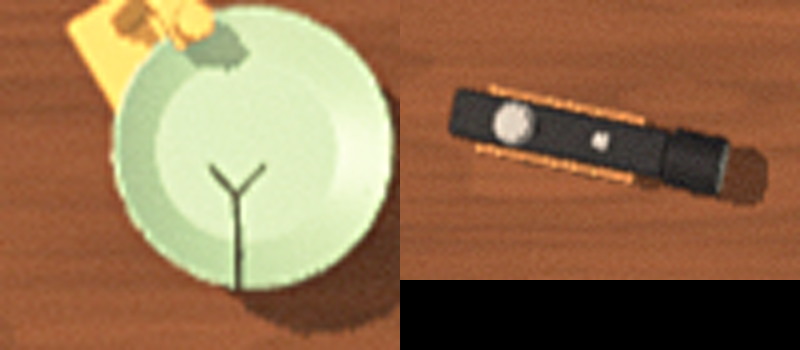

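The crop puts the fork at about (417.2,203.4) in the full image, the round switch at (228.1,220.1) and the square one at (249.6,224.6). Next I'll hover over the round switch with the fingers shut.

>>> {"method": "apply_moves", "body": {"deltas": "29.7 -27.3 0 0 0 0 0;29.7 -27.3 0 0 0 0 0;29.7 -27.3 0 0 0 0 0;29.7 -27.3 0 0 0 0 0;29.7 -27.3 0 0 0 0 0;29.7 -27.3 0 0 0 0 0;29.7 -27.3 0 0 0 0 0;29.7 -27.3 0 0 0 0 0", "grip_force": 5}}

```text
t: 1.1
position: [388.6, -117.3, 237.3]
orientation: [-0.0, 0.974, 0.226, -0.0]
force: [-0.3, -0.0, 0.2]
width: 17.6
finger_force: 0.0
```

>>> {"method": "apply_moves", "body": {"deltas": "29.7 -27.3 0 0 0 0 0;29.7 -27.3 0 0 0 0 0;29.7 -27.3 0 0 0 0 0;29.7 -27.3 0 0 0 0 0;29.7 -27.3 0 0 0 0 0;29.7 -27.3 8 0 0 0 0;29.7 -27.3 10 0 0 0 0;29.7 -27.3 10 0 0 0 0"}}

```text
t: 2.1
position: [534.8, 256.7, 133.6]
orientation: [0.0, 0.974, 0.225, -0.003]
force: [-1.0, 0.0, -0.3]
width: 0.2
finger_force: 0.0
```

```bash
python3 - <<'E'
from h import *
o,im=save('wrist','w1.png');save('top','top2.png')
print(o['position'],o['orientation'],o['width'],o['force'])
E
```

```text
[534.80135701 256.73767537 133.62553197] [ 4.48463974e-04  9.74253749e-01  2.25435925e-01 -2.84158997e-03] 0.24986745782965816 [-1.02836366  0.03252976 -0.3401899 ]
```

View pics/w1.png

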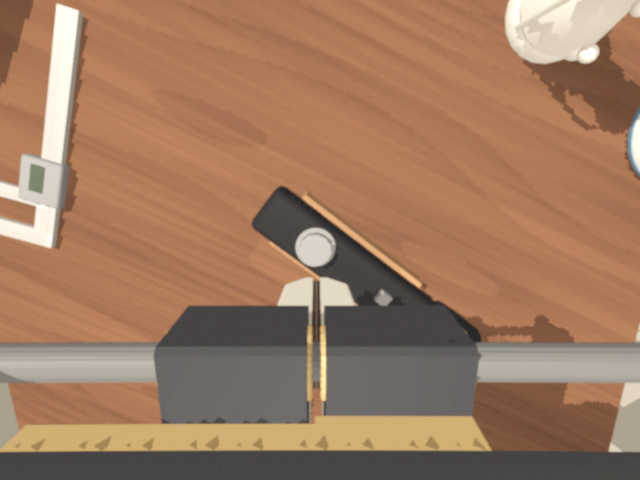

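The wrist view shows the round switch at about (316,244) and the square one at (384,297). The closed fingertips are at (316,285), in line with the round switch.

```bash
python3 - <<'E'
from h import *
o=get_obs();print(o['position'],at('wrist',(316,243),49,o),at('wrist',(384,296),45,o), at('top',(228.1,220.1),49),at('top',(417.2,203.4),74))
E
```

```text
[535.69860821 256.00683074 136.58872493] [541.74974411 258.27151408  49.        ] [526.9533846  198.10436358  45.        ] [535.65412084 256.88885365  49.        ] [ 580.22217862 -249.93043863   74.        ]
```

>>> {"method": "apply_moves", "body": {"deltas": "0.3 0.1 3 0 0 0 0;0.3 0.1 5.5 0 0 0 0;0.3 0.1 6.4 0 0 0 0;0.3 0.1 6.6 0 0 0 0;0.3 0.1 6.8 0 0 0 0;0.3 0.1 7.0 0 0 0 0;0.3 0.1 7.1 0 0 0 0;0.3 0.1 7.1 0 0 0 0"}}

```text
t: 3.2
position: [539.1, 257.3, 66.8]
orientation: [-0.0, 0.974, 0.225, 0.0]
force: [1.3, -0.7, 0.4]
width: 0.7
finger_force: 0.9
```

>>> {"method": "apply_moves", "body": {"deltas": "0 0 0.1 0 0 0 0;0 0 0.2 0 0 0 0;0 0 0.3 0 0 0 0;0 0 0.3 0 0 0 0"}}

```text
t: 3.7
position: [539.1, 257.3, 63.6]
orientation: [-0.0, 0.974, 0.225, 0.0]
force: [2.8, -0.2, 4.3]
width: 0.3
finger_force: 2.1
```

>>> {"method": "apply_moves", "body": {"deltas": "0 0 0.1 0 0 0 0;0 0 0.1 0 0 0 0;0 0 0.15 0 0 0 0;0 0 0.15 0 0 0 0"}}

```text
t: 4.2
position: [539.2, 257.4, 62.9]
orientation: [-0.0, 0.974, 0.225, 0.0]
force: [-0.9, -1.4, 13.7]
width: 0.2
finger_force: 6.6
```

>>> {"method": "apply_moves", "body": {"deltas": "0 0 -1 0 0 0 0;0 0 -4 0 0 0 0;0 0 -9 0 0 0 0;0 0 -14 0 0 0 0;0 0 -17 0 0 0 0;-18.4 47.5 -17 0 0 0 0;-18.4 47.5 -17 0 0 0 0;-18.4 47.5 -17 0 0 0 0"}}

```text
t: 5.2
position: [553.7, 68.8, 231.6]
orientation: [-0.0, 0.974, 0.225, -0.001]
force: [1.3, 0.0, -0.5]
width: 0.5
finger_force: 0.0
```

```bash
python3 - <<'E'
from h import *
save('top','top3.png');o=get_obs();print(o['position'],o['force'])
a=cv2.imread('pics/top1.png')[190:260,200:275];b=cv2.imread('pics/top3.png')[190:260,200:275]
cv2.imwrite('pics/c3.png',cv2.resize(np.hstack([a,b]),None,fx=5,fy=5))
E
```

```text
[554.25567466  62.68959512 231.57317216] [ 1.76648535 -4.44032251  1.10932147]
```

View pics/c3.png

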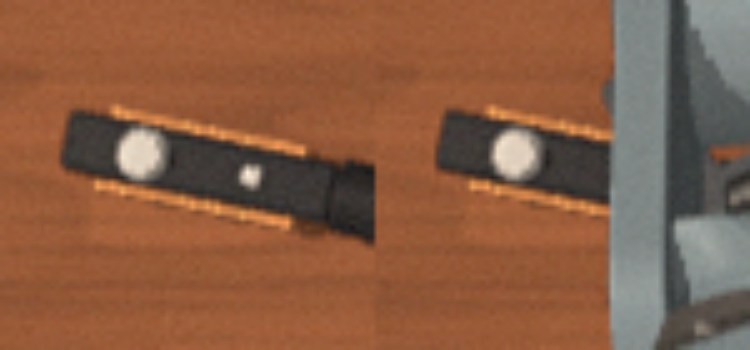

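Before-and-after crops match: the torch hasn't moved and the switch is up. Next stop is above the fork.

>>> {"method": "apply_moves", "body": {"deltas": "-11.2 29.3 0 0 0 0 0;-11.2 29.3 0 0 0 0 0;-11.2 29.3 0 0 0 0 0;-11.2 29.3 0 0 0 0 0;-11.2 29.3 0 0 0 0 0;-11.2 29.3 5 0 0 0 0;-11.2 29.3 5 0 0 0 0;-11.2 29.3 5 0 0 0 0"}}

```text
t: 6.25
position: [582.7, -241.4, 183.3]
orientation: [0.0, 0.974, 0.225, 0.0]
force: [1.2, -0.0, -0.4]
width: 0.4
finger_force: 0.0
```

```bash
python3 - <<'E'
from h import *
o,im=save('wrist','w2.png');print(o['position'],o['orientation'],o['force'])
E
```

```text
[ 582.72615939 -241.4018039   183.25484654] [5.61937068e-05 9.74276079e-01 2.25357674e-01 1.95868053e-04] [ 1.16626115 -0.0078776  -0.38210599]
```

View pics/w2.png

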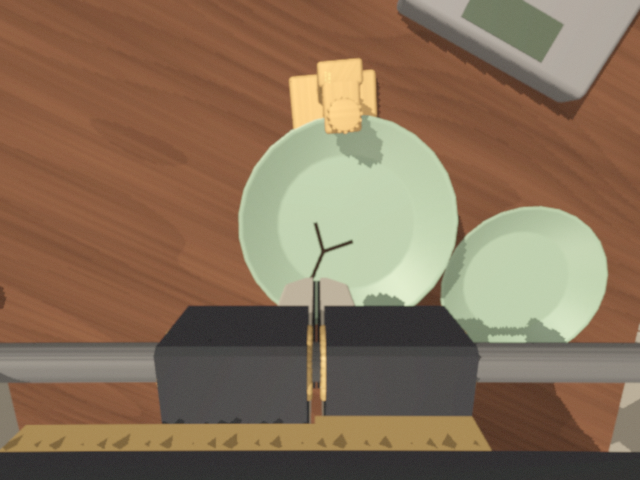

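The wrist view shows the crack fork at about (323,250), with the fingertips near (316,285). The clamp screw is well away at (343,115).

```bash
python3 - <<'E'
from h import *
o=get_obs();w=at('wrist',(323,250),74,o);t=at('top',(417.2,203.4),74)
d=(w+t)/2-o['position'];print(o['position'],w,t,rot(o['orientation']).T@np.array([d[0],d[1],0]))
E
```

```text
[ 583.07389916 -241.4787487   183.80614566] [ 581.56983936 -248.76229623   74.        ] [ 580.22217862 -249.93043863   74.        ] [-5.41292987e+00  6.11087686e+00  2.07189782e-03]
```

>>> {"method": "apply_moves", "body": {"deltas": "-0.5 0.6 2 0 0 0 0;-0.5 0.6 5 0 0 0 0;-0.5 0.6 7.5 0 0 0 0;-0.5 0.6 8.5 0 0 0 0;-0.5 0.6 8.8 0 0 0 0;-0.5 0.6 9.0 0 0 0 0;-0.5 0.6 9.1 0 0 0 0;-0.5 0.6 9.1 0 0 0 0"}}

```text
t: 7.3
position: [580.9, -249.8, 91.6]
orientation: [0.0, 0.974, 0.225, 0.001]
force: [1.0, 0.7, 2.4]
width: 0.4
finger_force: 0.8
```

>>> {"method": "apply_moves", "body": {"deltas": "0 0 0.1 0 0 0 0;0 0 0.2 0 0 0 0;0 0 0.2 0 0 0 0;0 0 0.2 0 0 0 0"}}

```text
t: 7.8
position: [580.8, -249.7, 89.2]
orientation: [0.0, 0.974, 0.225, 0.0]
force: [3.5, 0.3, 4.2]
width: 0.4
finger_force: 2.1
```

Contact is confirmed: the force rose and the saucer tipped springily. Drawing clear now.

>>> {"method": "apply_moves", "body": {"deltas": "0 0 -1 0 0 0 0;0 0 -4 0 0 0 0;0 0 -9 0 0 0 0;0 0 -14 0 0 0 0;0 0 -18 0 0 0 0;0 0 -18 0 0 0 0;0 0 -18 0 0 0 0;0 0 -18 0 0 0 0"}}

```text
t: 8.8
position: [579.8, -249.4, 267.4]
orientation: [-0.001, 0.974, 0.225, -0.001]
force: [0.1, -0.1, -0.6]
width: 0.4
finger_force: 0.0
```

>>> {"method": "apply_moves", "body": {"deltas": "0 0 0 0 0 0 0;0 0 0 0 0 0 0;0 0 0 0 0 0 0;0 0 0 0 0 0 0"}}

```text
t: 9.3
position: [580.5, -249.6, 268.9]
orientation: [-0.0, 0.974, 0.225, -0.0]
force: [0.3, 0.1, -0.3]
width: 0.1
finger_force: 0.0
```

```bash
python3 - <<'E'
from h import *
o=get_obs();print(o['position'],o['force'],o['finger_force']);print(manip.job_done())
E
```

```text
[ 580.47581329 -249.60578555  268.90129535] [ 0.30281349  0.1092694  -0.27099884] 0.0
the job is handed in; nothing more can be done
None
```

I pressed the round switch fully down (about 14 N) and let it up, touched the saucer at the crack fork with about 4 N, drew the hand about 195 mm clear and handed the job in at about 9 s; no verdict was returned.

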